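Draw the red-barred circuit board from the card rack onto the inspection stand

ROBOT

A 7-joint arm with a two-finger parallel gripper is mounted at the origin on a cart in front of the work surface, level with it; the furniture and walls round the work are solid. World frame = base frame: x ahead of the robot, y to its left, z up, the work surface at z = 0. Lengths are in mm, angles in rad, forces in N, time in s.
With the tool pointing down it reaches from about 375 to 925 mm from the base axis. Payload 3.1 kg.
Tool frame: the origin (TCP) lies midway between the tips of the shut fingers; the grasp point (between the pads) lies 19 mm behind it; z points along the fingers, y is the direction in which the jaws open and shut (so a half turn about z gives the same grasp; the last joint's range is limited). The gripper opens to 85 mm and grips with 20 to 120 N. Pads are 22 mm wide; open, the fingers measure 114 mm over their backs; the gripper's body (76 mm by 85 mm) begins 54 mm behind the grasp point. The pads swing forward as they close: fully open they stand 13 mm farther back than shut.
Start: joints at [-1.252, 0.383, 0.044, 1.598, -0.018, 1.161, -0.05], TCP at [263.122, 594.365, 231.269] pointing down, gripper open.
Joint ranges: [-2.61, 2.61], [-0.41, 2.15], [-1.48, 1.57], [0, 2.5], [-1.57, 4.71], [0.05, 1.97], [-2.85, 2.85]. Speed limits (rad/s): [2.79, 2.79, 3.14, 3.14, 3.14, 3.14, 3.14].

INTERFACE

Orientations are given as a unit quaternion [x, y, z, w].
In Python, from rig import r, viewer gives the robot as it stands.
- The arm moves only by the tool drive_tool, never from a script. Its argument "rows" is a list of rows, each a list of 7 numbers: the closure, from -1 (fully open) to 1 (shut), so that 0 is half open, then the shift along the world's x, y, z in m, then the turn, a rotation vector about the world's x, y, z in degrees. In form: [[hand, dx, dy, dz, wx, wy, wz], ...]. A call has 1 to 20 rows; each row shifts and turns the commanded pose from where the row before left it; what a row does not reach is not made up. A row lasts 1/12 s, in which the tool goes at most 41.7 mm and 7.16 degrees, less where a joint would pass 70% of its speed; a pose out of reach is approached as far as the arm can. A call is refused whole if a number of a shift passes 0.0417 or a number of a turn 7.16, either way. A call with a gripper value outside its range is refused whole. The fingers move at their own pace and stop on an object; the grip force is fixed at half the most. Time passes only in rows, so rows that do not move let the fingers close. It gives the time, the measured TCP pose, the force and the opening at its end, in the units of the state.
- r.get_state(): the state, without advancing time (a new reading comes with each control period).
- viewer.read_camera(name): name is "scene" or "top"; returns (picture, depth): 480x640x3 uint8, red, green, blue; 480x640 float32, mm along the optical axis (not along the pixel's ray), 0 where there is no reading.
- viewer.calibration(name): a dict with "K" (3x3 intrinsics, pixels), "T" (4x4, takes a point from camera to world coordinates). Camera axes: x right, y down, z forward; pixel columns grow to the right and rows downward; lengths in mm; the calibration is good to about 2 mm. A picture is of the moment at which its call begins. calibration takes no time and is no camera call.
- r.hand_in(): hands the job in, once; it reports no verdict.
The state is a dict: "t": time; "qpos": joint angles; "joint_velocities": joint speeds; "joint_torque": joint torques, N m; "ee_pos": TCP position; "tool_rot": TCP orientation; "contact_force": force on the tool from outside, world axes, zero at the start; "ft_torque": the same for the moment, N m; "gripper_width": opening from 0.0 (shut) to 1.0 (fully open).
Only numpy, scipy, OpenCV 4.12 (cv2) and the standard library are available. Lean on these libraries where they do the work, as an engineer would, in place of code of your own. Each camera call takes 0.05 s, during which the arm holds its last target. There are 200 camera calls.

TASK

Slide the circuit board with the red top bar straight up out of the card rack and set it on the blue inspection stand: lower edge on the ledge behind the front lip, roughly centred, leaning back against the white backrest with its chips facing out. Leave the other two boards in the rack, and do not disturb the oil pump, the bearing, the blue tape or the small white bottle next to it.

Things in the scene. Friction and masses are not known exactly. Their poses are not given: they have to be found in the camera images.
- red_board: Board to move: dark green, 84 wide (y) x 126 high (z) x 4 mm thick (x), 0.12 kg; red grip bar along the top edge, 10 thick, 66 wide, 18 high (108 to 126 mm above the lower edge). Origin: middle of the lower edge; z up the board; chips (4 mm high, below 96 mm) on the -x face. Starts upright in one of the rack's three slots, held by its side edges.
- red_board_top (a point): Middle of the top of the red bar, 126 mm above the red board's origin.
- red_board_corner (a point): Upper corner of the red board at its +y side, 40 mm from its middle and 124 mm above the lower edge.
- yellow_board: A like board with a yellow top bar (same size, same frame), in another slot. Stays there.
- blue_board: A like board with a blue top bar (same size, same frame), in another slot. Stays there.
- rack: Card rack, fixed: grey base 165 (x) x 110 (y) x 10 mm, two aluminium side walls along x at y = +-47 mm, 80 mm high from the bench, black U guides inside. Slots at x = -62, 0, +62 mm, each 7 mm wide (x) and 88 long (y), a board in each; guides end 80 mm above the bench; boards stand on the base, 10 mm up. Origin: centre of the underside.
- stand: Blue stand, fixed. Origin: at bench level below the foot of the backrest's front face, mid-width; x from front lip to back. Base 110 wide (y), x = -30 to +46 mm, its top (the ledge) 8 mm above the bench. Lip: x = -26 to -20 mm, top 22 mm above the bench. White backrest 100 wide: front face rises from x = 0 at the ledge, leaning to +x 14 degrees from vertical, 80 mm long.
- tape_blue: Loose roll of blue tape lying flat, 84 mm across, 19 mm high; leave alone. Origin: centre of its underside.
- glue_bottle: Loose white bottle with red cap, 45 mm wide, 88 mm high; leave alone. Origin: centre of its underside.
- oil_pump: Loose small grey metal oil pump, about 69 x 78 x 33 mm high; leave alone. Origin: centre of its underside.
- bearing: Loose steel ball bearing lying flat, 52 mm across, 15 mm high; leave alone. Origin: centre of its underside.

How it is judged:
By the outcome, as a careful person would: the job done as asked, in the order asked, and still so for the second after the job is handed in, with the robot touching nothing.
It also fails if it takes over 48 s, if anything falls off the work surface, if the arm or the gripper's body presses on something with over 40 N, if the wrist force passes 120 N, or if a joint passes its speed limit or range.

## Working session

There is one attempt and no reset: what is moved stays moved. The work goes in short steps, Python scripts to look and compute and a tool call to move; the robot and the scene stay as the last step left them, time stands still between calls to the robot, and variables do not carry over. Pictures are saved under pics/ and viewed, about 8 in all and at most 12, crops included, and the job is handed in when it is done.

Besides the shell and the picture viewer there is one more tool, called after "Request:" as a command line: name --pt "numbers of a row" for each row, then --argument value for the rest. drive_tool: Moves the arm, as the interface text tells. Its arguments: {"type":"object","properties":{"rows":{"type":"array"}},"required":["rows"]}

```bash
mkdir -p pics
python3 - <<'E'
from rig import r, viewer
import cv2, numpy as np
for n in ("scene","top"):
    p,d=viewer.read_camera(n); c=viewer.calibration(n)
    cv2.imwrite(f"pics/{n}0.png",p[:,:,::-1]); np.save(f"pics/{n}0.npy",d)
    print(n,np.round(c["K"],1).tolist(),np.round(c["T"],3).tolist())
print(r.get_state())
E
```

```text
scene [[533.1, 0.0, 313.5], [0.0, 533.1, 246.2], [0.0, 0.0, 1.0]] [[0.892, -0.202, 0.403, 115.082], [-0.451, -0.391, 0.802, -872.353], [-0.005, -0.898, -0.44, 579.74], [0.0, 0.0, 0.0, 1.0]]
top [[503.6, 0.0, 320.2], [0.0, 503.6, 236.4], [0.0, 0.0, 1.0]] [[0.023, -0.984, 0.175, 362.432], [-1.0, -0.022, 0.009, -38.997], [-0.005, -0.175, -0.985, 1078.078], [0.0, 0.0, 0.0, 1.0]]
{'t': 0.1, 'qpos': array([-1.25180744,  0.38376313,  0.04384529,  1.59943511, -0.0178967 ,
        1.1612135 , -0.04987235]), 'joint_velocities': array([ 0.00036123, -0.00249621,  0.00068232, -0.0049539 ,  0.00107052,
       -0.00101569,  0.00012534]), 'joint_torque': array([ 2.42628397e-03, -4.34730470e+01,  1.02920149e+00, -2.50456148e+01,
        1.09510185e-02,  5.49838485e-03,  7.87003955e-06]), 'ee_pos': array([262.79334924, 593.55865986, 229.99811357]), 'tool_rot': array([ 2.06840035e-01,  9.78374022e-01, -1.19907067e-03, -1.85155573e-04]), 'contact_force': array([-0.4326674 , -0.25457721, -0.66453472]), 'ft_torque': array([-0.0229112 ,  0.06496601, -0.01634926]), 'gripper_width': 1.0013810832253098}
```

View pics/scene0.png

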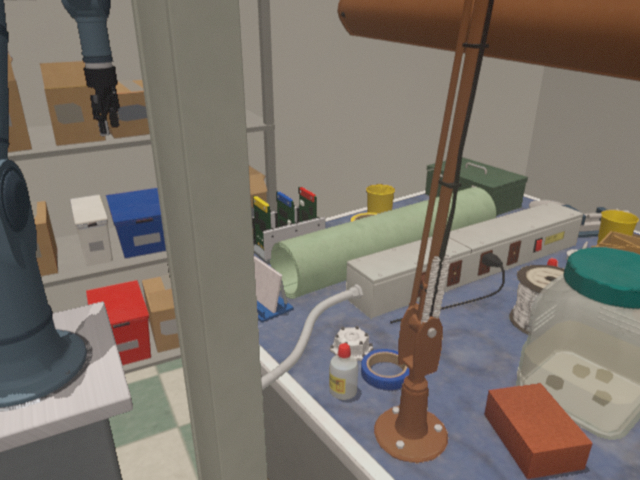

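View pics/top0.png

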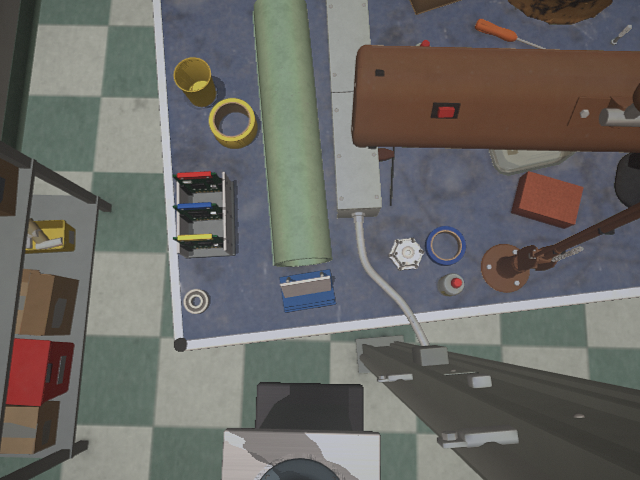

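The scene view shows the three boards at about (262–308, 190–215), with red farthest from the robot, and the stand at (268,290) partly hidden by the column. In the top view the red bar is at (195,177), blue at (195,208), yellow at (197,240), the stand at (308,290), and the tall green tube at (290,130) runs between them. I'll measure these now.

```bash
cat > h.py <<'E'
import numpy as np, cv2
from rig import r, viewer
def cloud(n,d):
    c=viewer.calibration(n);K=c["K"];T=np.array(c["T"])
    v,u=np.mgrid[:480,:640]
    P=np.stack([(u-K[0][2])/K[0][0]*d,(v-K[1][2])/K[1][1]*d,d],-1)
    W=P@T[:3,:3].T+T[:3,3]; W[d==0]=np.nan; return W
def plane(n,uv,z):
    c=viewer.calibration(n);T=np.array(c["T"]);uv=np.atleast_2d(uv).astype(float)
    D=np.c_[uv,np.ones(len(uv))]@np.linalg.inv(c["K"]).T@T[:3,:3].T
    return T[:3,3]+D*((z-T[2,3])/D[:,2])[:,None]
def proj(n,X):
    c=viewer.calibration(n);T=np.array(c["T"]);p=(np.atleast_2d(X)-T[:3,3])@T[:3,:3]@np.array(c["K"]).T
    return p[:,:2]/p[:,2:]
E
python3 - <<'E'
from h import *
np.set_printoptions(precision=1,suppress=True)
im=cv2.imread("pics/top0.png");d=np.load("pics/top0.npy");W=cloud("top",d)
hsv=cv2.cvtColor(im,cv2.COLOR_BGR2HSV);H,S,V=cv2.split(hsv)
def box(n,m,z=None,roi=(160,160,240,270)):
    k=np.zeros_like(m);x0,y0,x1,y1=roi;k[y0:y1,x0:x1]=m[y0:y1,x0:x1]
    c=max(cv2.findContours(k.astype(np.uint8),0,2)[0],key=cv2.contourArea)
    b=cv2.boxPoints(cv2.minAreaRect(c)); q=W[k>0]
    print(n,k.sum(),"cloud med",np.nanmedian(q,0),"p5",np.nanpercentile(q,5,0),"p95",np.nanpercentile(q,95,0))
    if z: p=plane("top",b,z);print(b.tolist(),"\n",p,p.mean(0))
box("red",((H<8)|(H>172))&(S>150)&(V>100),136)
box("blue",(abs(H.astype(int)-112)<10)&(S>150)&(V>90),136,(170,200,225,225))
box("yel",(abs(H.astype(int)-28)<6)&(S>150)&(V>120),136)
box("stand blue",(abs(H.astype(int)-108)<10)&(S>150)&(V>60),8,(270,260,350,320))
# height maps
print("bench z",np.nanmedian(W[320:335,240:270,2]))
# obstacle heights on grid
for nm,(x0,y0,x1,y1) in dict(tube=(255,0,335,270),power=(325,0,385,215),lamp=(355,45,640,150),shelf=(0,150,110,470),rack=(170,165,240,260),stand=(275,262,342,318)).items():
    q=W[y0:y1,x0:x1].reshape(-1,3);print(nm,"min",np.nanpercentile(q,1,0),"max",np.nanpercentile(q,99,0))
cv2.imwrite("pics/crop0.png",np.hstack([cv2.resize(im[160:270,160:245],None,fx=4.7,fy=4.7,interpolation=2),cv2.resize(im[250:327,265:350],(400,517),interpolation=2)]))
s=cv2.imread("pics/scene0.png");cv2.imwrite("pics/crop1.png",cv2.resize(s[170:330,235:335],None,fx=3.7,fy=3.7,interpolation=2))
E
```

```text
red 148 cloud med [647.2 219.1 135.8] p5 [642.2 189.7 132.9] p95 [651.6 248.5 138.8]
[[176.81846618652344, 172.73233032226562], [209.93846130371094, 170.892333984375], [210.1846160888672, 175.32308959960938], [177.0646209716797, 177.1630859375]] 
 [[649.1 252.  136. ]
 [654.2 187.7 136. ]
 [645.3 186.7 136. ]
 [640.1 250.9 136. ]] [647.2 219.3 136. ]
blue 141 cloud med [585.2 214.4 135.8] p5 [581.3 185.5 133.4] p95 [589.9 242.9 139.2]
[[177.7762451171875, 203.7486114501953], [209.95028686523438, 202.0552520751953], [210.17681884765625, 206.35911560058594], [178.00277709960938, 208.05247497558594]] 
 [[587.2 245.6 136. ]
 [591.9 183.8 136. ]
 [583.4 182.9 136. ]
 [578.7 244.6 136. ]] [585.3 214.2 136. ]
yel 8 cloud med [528.9 188.6 135.5] p5 [526.7 179.8 133.5] p95 [529.6 225.9 137.9]
[[211.0, 235.0], [211.0, 235.0], [211.0, 235.0], [211.0, 235.0]] 
 [[527.5 177.9 136. ]
 [527.5 177.9 136. ]
 [527.5 177.9 136. ]
 [527.5 177.9 136. ]] [527.5 177.9 136. ]
stand blue 1 cloud med [423.1  17.2   9.5] p5 [423.1  17.2   9.5] p95 [423.1  17.2   9.5]
[[297.0, 296.0], [297.0, 296.0], [297.0, 296.0], [297.0, 296.0]] 
 [[423.1  17.3   8. ]
 [423.1  17.3   8. ]
 [423.1  17.3   8. ]
 [423.1  17.3   8. ]] [423.1  17.3   8. ]
bench z 0.10977023172529243
tube min [484.8 -54.7  -3.7] max [1095.9  122.9  123.2]
power min [ 561.3 -164.9   -3.5] max [1108.5  -31.4  611.6]
lamp min [ 560.8 -637.    -1.3] max [1014.4  -69.8  614.6]
shelf min [-130.6  710.6 -768. ] max [ 988.8 1046.9 -166.4]
rack min [499.4 150.   -3.5] max [708.7 304.5 137.9]
stand min [380.2 -75.4  -4.3] max [495.5  64.5  86. ]
```

View pics/crop0.png

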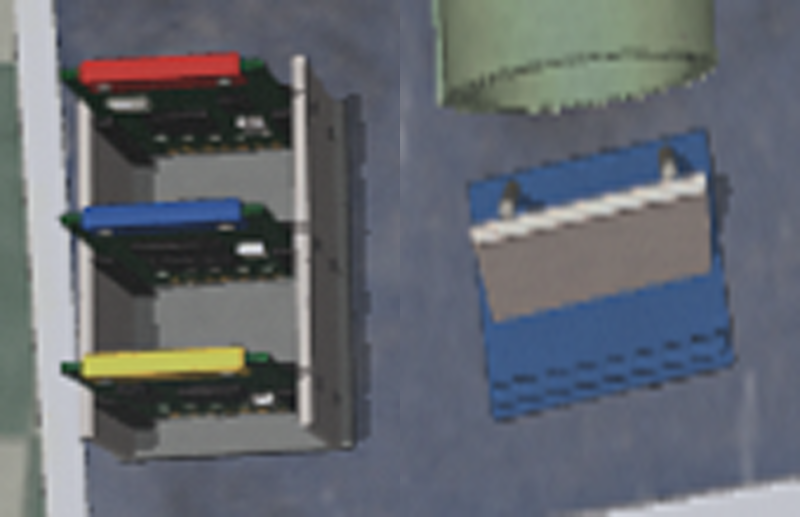

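View pics/crop1.png

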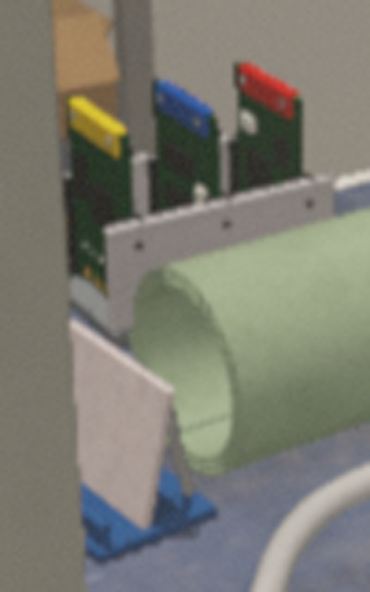

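The crops agree: the chips face the robot, the rack yaw is about +4.6°, and the stand is yawed a bit more, with its backrest on the far side. Next I'll measure the stand precisely.

Run:
```python
from h import *
np.set_printoptions(precision=2,suppress=True)
im=cv2.imread("pics/top0.png");d=np.load("pics/top0.npy");W=cloud("top",d)
H,S,V=[a.astype(int) for a in cv2.split(cv2.cvtColor(im,cv2.COLOR_BGR2HSV))]
print("hsv base",H[300,310],S[300,310],V[300,310],"bench",H[320,310],S[320,310],V[320,310])
m=(abs(H-108)<10)&(S>130); k=np.zeros((480,640),np.uint8);k[262:320,272:345]=m[262:320,272:345]
k=cv2.morphologyEx(k,cv2.MORPH_OPEN,np.ones((2,2)))
pts=np.argwhere(k)[:,::-1]; print(len(pts))
hull=cv2.convexHull(pts.astype(np.float32)); b=cv2.boxPoints(cv2.minAreaRect(hull));P=plane("top",b,8)
print(b.tolist(),"\n",P,"\ncentre",P.mean(0),"sides",np.linalg.norm(np.diff(P,axis=0),axis=1))
e=np.diff(P[:,:2],axis=0);print("yaws",np.rad2deg(np.arctan2(e[:,1],e[:,0])))
# backrest: non-blue pixels inside, height between 15 and 80
roi=np.zeros((480,640),bool);roi[262:320,272:345]=1
q=W[roi&(W[...,2]>20)&(W[...,2]<78)&(S<90)]
for it in range(4):
    A=np.c_[q[:,1:],np.ones(len(q))];s=np.linalg.lstsq(A,q[:,0],rcond=None)[0];res=q[:,0]-A@s;q=q[abs(res)<max(3,1.5*res.std())]
print("plane x=a*y+b*z+c",s,len(q),res.std(),"yaw",np.rad2deg(np.arctan(-s[0])),"lean",np.rad2deg(np.arctan(s[1]*np.cos(np.arctan(s[0])))),"y range",np.percentile(q[:,1],[1,99]),"foot line x at y=0,z=8:",s[1]*8+s[2])
```

```text
hsv base 108 134 131 bench 109 59 116
748
[[280.18719482421875, 278.1700439453125], [330.18719482421875, 270.1700439453125], [335.54754638671875, 303.67236328125], [285.54754638671875, 311.67236328125]] 
 [[460.04  54.25   8.  ]
 [479.55 -51.76   8.  ]
 [408.95 -64.47   8.  ]
 [389.82  40.34   8.  ]] 
centre [434.59  -5.41   8.  ] sides [107.79  71.74 106.54]
yaws [ -79.57 -169.79  100.34]
plane x=a*y+b*z+c [ -0.19   0.25 424.79] 441 0.6251339627131137 yaw 10.548945925459009 lean 13.985894084204409 y range [-51.41  44.28] foot line x at y=0,z=8: 426.8217681415224
```

Request:
drive_tool --pt "0 0.0213 -0.0208 0.001 0 0 -3.42" --pt "0 0.0213 -0.0208 0.001 0 0 -3.42" --pt "0 0.0213 -0.0208 0.001 0 0 -3.42" --pt "0 0.0213 -0.0208 0.001 0 0 -3.42" --pt "0 0.0213 -0.0208 0.001 0 0 -3.42" --pt "0 0.0213 -0.0208 0.001 0 0 -3.42" --pt "0 0.0213 -0.0208 0.001 0 0 -3.42" --pt "0 0.0213 -0.0208 0.001 0 0 -3.42" --pt "0 0.0213 -0.0208 0.001 0 0 -3.42" --pt "0 0.0213 -0.0208 0.001 0 0 -3.42" --pt "0 0.0213 -0.0208 0.001 0 0 -3.42" --pt "0 0.0213 -0.0208 0.001 0 0 -3.42" --pt "0 0.0213 -0.0208 0.001 0 0 -3.42" --pt "0 0.0213 -0.0208 0.001 0 0 -3.42" --pt "0 0.0213 -0.0208 0.001 0 0 -3.42" --pt "0 0.0213 -0.0208 0.001 0 0 -3.42" --pt "0 0.0213 -0.0208 0.001 0 0 -3.42" --pt "0 0.0213 -0.0208 0.001 0 0 -3.42" --pt "0 0 0 0 0 0 0" --pt "0 0 0 0 0 0 0"

```text
t: 1.77
ee_pos: [647.7, 216.2, 248.6]
tool_rot: [0.68, 0.733, -0.001, 0.001]
contact_force: [-0.7, 0.2, 0.5]
gripper_width: 0.501
```

Request:
drive_tool --pt "0 0 0.003 -0.01 0 0 0" --pt "0 0 0 -0.02 0 0 0" --pt "0 0 0 -0.02 0 0 0" --pt "0 0 0 -0.02 0 0 0" --pt "0 0 0 -0.02 0 0 0" --pt "0 0 0 -0.015 0 0 0" --pt "0 0 0 -0.01 0 0 0" --pt "0 0 0 -0.01 0 0 0" --pt "0 0 0 -0.01 0 0 0" --pt "0 0 0 -0.005 0 0 0" --pt "0 0 0 0 0 0 0" --pt "0 0 0 0 0 0 0"

```text
t: 2.77
ee_pos: [646.7, 223.1, 109.5]
tool_rot: [0.678, 0.735, 0.0, 0.0]
contact_force: [0.8, -0.8, -0.1]
gripper_width: 0.5
```

Run:
```python
from h import *
print(r.get_state())
a,_=viewer.read_camera("top");b,_=viewer.read_camera("scene")
cv2.imwrite("pics/g1.png",np.hstack([cv2.resize(a[140:270,150:250],(385,500),interpolation=2),cv2.resize(b[130:280,230:340],(367,500),interpolation=2)])[:,:,::-1])
```

```text
{'t': 2.7667, 'qpos': array([-0.67877926,  0.59099577,  0.39047463,  1.61575982, -0.25730232,
        0.98563034, -0.12546472]), 'joint_velocities': array([ 0.00073903, -0.01289926,  0.00822899, -0.01471894,  0.0004353 ,
        0.00074502, -0.00108213]), 'joint_torque': array([-1.42320022e-01, -4.65454853e+01,  6.35925069e+00, -2.15567529e+01,
       -1.28663087e-03,  2.06583721e-02,  1.59650448e-03]), 'ee_pos': array([646.69609851, 223.10472158, 109.45276146]), 'tool_rot': array([6.78368791e-01, 7.34721547e-01, 1.69974304e-04, 5.73652085e-05]), 'contact_force': array([ 0.82171297, -0.7945017 , -0.14302432]), 'ft_torque': array([-0.06918029,  0.00625413,  0.0201349 ]), 'gripper_width': 0.5003959062313131}
```

View pics/g1.png

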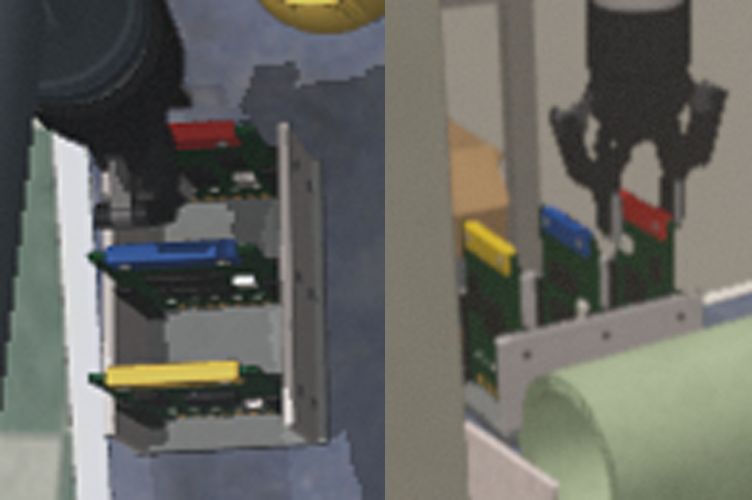

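The fingers straddle the red bar at about (645,215) in the right half, clear of blue. I'll shift y by 4 mm and close.

Request:
drive_tool --pt "0 0 -0.004 -0.001 0 0 0" --pt "0 0 0 0 0 0 0" --pt "0.5 0 0 0 0 0 0" --pt "1 0 0 0 0 0 0" --pt "1 0 0 0 0 0 0" --pt "1 0 0 0 0 0 0" --pt "1 0 0 0 0 0 0" --pt "1 0 0 0 0 0 0" --pt "1 0 0 0 0 0 0" --pt "1 0 0 0 0 0 0"

```text
t: 3.7
ee_pos: [646.9, 219.1, 108.7]
tool_rot: [0.678, 0.735, 0.0, 0.0]
contact_force: [1.3, 0.3, 2.1]
gripper_width: 0.108
```

Request:
drive_tool --pt "1 0 0 0.004 0 0 0" --pt "1 0 0 0.008 0 0 0" --pt "1 0 0 0.01 0 0 0" --pt "1 0 0 0.01 0 0 0" --pt "1 0 0 0.01 0 0 0" --pt "1 0 0 0.01 0 0 0" --pt "1 0 0 0.01 0 0 0" --pt "1 0 0 0.01 0 0 0" --pt "1 0 0 0.01 0 0 0" --pt "1 0 0 0.01 0 0 0" --pt "1 0 0 0.012 0 0 0" --pt "1 0 0 0.014 0 0 0" --pt "1 0 0 0.016 0 0 0" --pt "1 0 0 0.016 0 0 0" --pt "1 0 0 0.016 0 0 0" --pt "1 0 0 0.006 0 0 0" --pt "1 0 0 0 0 0 0" --pt "1 0 0 0 0 0 0"

```text
t: 5.2
ee_pos: [646.5, 218.9, 280.5]
tool_rot: [0.678, 0.735, 0.0, -0.0]
contact_force: [-0.1, 0.8, -2.5]
gripper_width: 0.106
```

Run:
```python
from h import *
s=r.get_state();print(s["ee_pos"],s["tool_rot"],s["contact_force"],s["gripper_width"])
b,d=viewer.read_camera("scene");a,_=viewer.read_camera("top")
cv2.imwrite("pics/g2.png",np.hstack([cv2.resize(a[100:320,150:350],(400,440),interpolation=2),cv2.resize(b[80:300,180:380],(400,440),interpolation=2)])[:,:,::-1])
```

```text
[646.48804733 218.91549712 280.54180952] [ 6.78432506e-01  7.34662720e-01  1.48955087e-04 -1.61099159e-05] [-0.06099308  0.8059941  -2.53489607] 0.10618766695841088
```

View pics/g2.png

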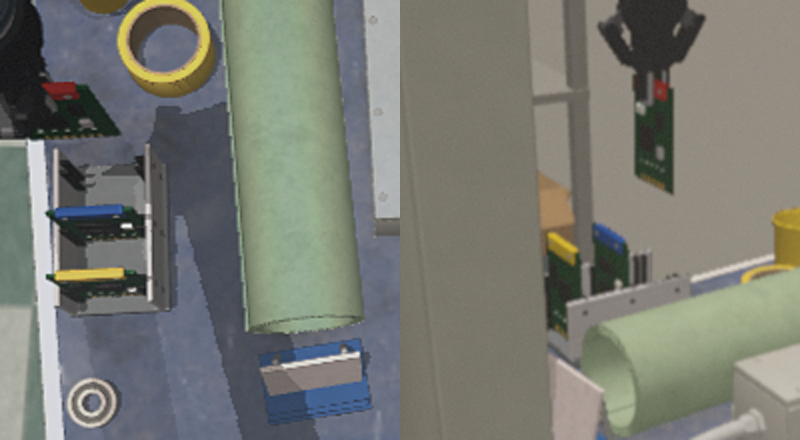

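The red board came straight up in the jaws, and blue and yellow are still in place. Next: carry it over the stand, yaw it by 5.8° and tilt it 14°.

Request:
drive_tool --pt "1 -0.0063 -0.007 0 0 0 0.365" --pt "1 -0.0126 -0.0139 0 0 0 0.365" --pt "1 -0.0126 -0.0139 0 0 0 0.365" --pt "1 -0.0126 -0.0139 0 0 0 0.365" --pt "1 -0.0126 -0.0139 0 0 0 0.365" --pt "1 -0.0126 -0.0139 0 0 0 0.365" --pt "1 -0.0126 -0.0139 0 0 0 0.365" --pt "1 -0.0126 -0.0139 0 0 0 0.365" --pt "1 -0.0126 -0.0139 0 0 0 0.365" --pt "1 -0.0126 -0.0139 0 0 0 0.365" --pt "1 -0.0126 -0.0139 0 0 0 0.365" --pt "1 -0.0126 -0.0139 0 0 0 0.365" --pt "1 -0.0126 -0.0139 0 0 0 0.365" --pt "1 -0.0126 -0.0139 0 0 0 0.365" --pt "1 -0.0126 -0.0139 0 0 0 0.365" --pt "1 -0.0126 -0.0139 0 0 0 0.365" --pt "1 -0.0063 -0.007 0 0 0 0" --pt "1 0 0 0 0 0 0"

```text
t: 6.8
ee_pos: [442.8, -5.9, 279.4]
tool_rot: [0.641, 0.767, -0.0, -0.001]
contact_force: [-0.0, 0.3, -2.1]
gripper_width: 0.106
```

Request:
drive_tool --pt "1 0 0 0 -0.63 3.44 0" --pt "1 0 0 0 -0.63 3.44 0" --pt "1 0 0 0 -0.63 3.44 0" --pt "1 0 0 0 -0.63 3.44 0" --pt "1 0 0 -0.02 0 0 0" --pt "1 0 0 -0.02 0 0 0" --pt "1 0 0 -0.02 0 0 0" --pt "1 0 0 -0.02 0 0 0" --pt "1 0 0 0 0 0 0" --pt "1 0 0 0 0 0 0" --pt "1 0 0 0 0 0 0"

```text
t: 7.72
ee_pos: [445.9, -3.1, 201.0]
tool_rot: [0.635, 0.763, -0.093, -0.077]
contact_force: [-0.4, -0.8, -0.4]
gripper_width: 0.109
```

Run:
```python
from h import *
from scipy.spatial.transform import Rotation as R
s=r.get_state();M=R.from_quat(s["tool_rot"]).as_matrix();print(s["ee_pos"],"\n",np.round(M,3),s["contact_force"],s["gripper_width"])
print("yaw",np.rad2deg(np.arctan2(M[1,1],M[0,1])),"lean",np.rad2deg(np.arcsin(-M[2,1])))
b,d=viewer.read_camera("scene");a,d2=viewer.read_camera("top")
cv2.imwrite("pics/g3.png",np.hstack([cv2.resize(a[180:340,230:380],(450,480),interpolation=2),cv2.resize(b[150:330,230:340],(293,480),interpolation=2)])[:,:,::-1])
np.save("pics/top3.npy",d2)
```

```text
[445.89861041  -3.05266522 200.96126308] 
 [[-0.181  0.955 -0.236]
 [ 0.983  0.176 -0.044]
 [-0.    -0.24  -0.971]] [-0.40506302 -0.82914351 -0.3521861 ] 0.10919217640429713
yaw 10.441532142046551 lean 13.911406879785334
```

View pics/g3.png

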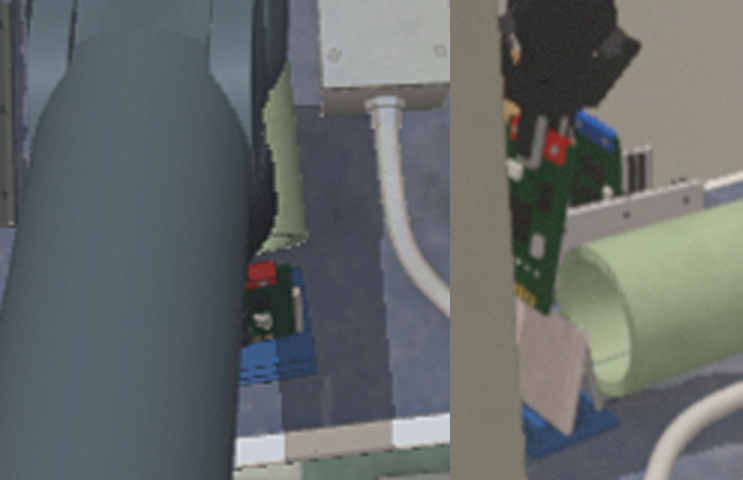

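The board is tilted and sits above the ledge, in front of the backrest. I'll descend vertically, slowing near the ledge.

Request:
drive_tool --pt "1 0 0 -0.01 0 0 0" --pt "1 0 0 -0.015 0 0 0" --pt "1 0 0 -0.015 0 0 0" --pt "1 0 0 -0.015 0 0 0" --pt "1 0 0 -0.012 0 0 0" --pt "1 0 0 -0.01 0 0 0" --pt "1 0 0 -0.008 0 0 0" --pt "1 0 0 -0.004 0 0 0" --pt "1 0 0 0 0 0 0" --pt "1 0 0 0 0 0 0" --pt "1 0 0 0 0 0 0"

```text
t: 8.73
ee_pos: [445.6, -3.5, 111.8]
tool_rot: [0.635, 0.763, -0.093, -0.078]
contact_force: [0.3, -0.0, -1.9]
gripper_width: 0.103
```

Request:
drive_tool --pt "1 0 0 -0.0015 0 0 0" --pt "1 0 0 -0.0015 0 0 0" --pt "1 0 0 -0.0015 0 0 0" --pt "1 0 0 -0.001 0 0 0" --pt "1 0 0 0 0 0 0" --pt "1 0 0 0 0 0 0"

```text
t: 9.23
ee_pos: [444.8, -3.5, 105.7]
tool_rot: [0.635, 0.763, -0.094, -0.078]
contact_force: [-0.1, -0.2, -1.7]
gripper_width: 0.107
```

Request:
drive_tool --pt "1 0 0 -0.001 0 0 0" --pt "1 0 0 -0.001 0 0 0" --pt "1 0 0 0 0 0 0" --pt "1 0 0 0 0 0 0"

```text
t: 9.57
ee_pos: [445.3, -3.5, 104.1]
tool_rot: [0.635, 0.763, -0.093, -0.078]
contact_force: [-0.9, 0.2, 0.8]
gripper_width: 0.103
```

Fz rose from −1.7 to +0.8, which is light contact with the ledge. Now I'll move back towards the backrest.

Request:
drive_tool --pt "1 0.001 0.0002 0 0 0 0" --pt "1 0.001 0.0002 0 0 0 0" --pt "1 0.001 0.0002 0 0 0 0" --pt "1 0 0 0 0 0 0" --pt "1 0 0 0 0 0 0"

```text
t: 9.98
ee_pos: [446.8, -3.2, 103.7]
tool_rot: [0.635, 0.762, -0.095, -0.079]
contact_force: [-3.1, -0.2, 3.1]
gripper_width: 0.107
```

Run:
```python
from h import *
s=r.get_state();print(s["t"],s["ee_pos"],s["contact_force"],s["ft_torque"])
b,d=viewer.read_camera("scene");a,d2=viewer.read_camera("top")
cv2.imwrite("pics/g4.png",np.hstack([cv2.resize(a[240:330,290:350],(333,500),interpolation=2),cv2.resize(b[200:330,240:310],(269,500),interpolation=2)])[:,:,::-1])
```

```text
9.9833 [446.82844006  -3.22861717 103.73178791] [-3.05136379 -0.17274665  3.06300591] [-0.17246019  0.82414289  0.0230496 ]
```

View pics/g4.png

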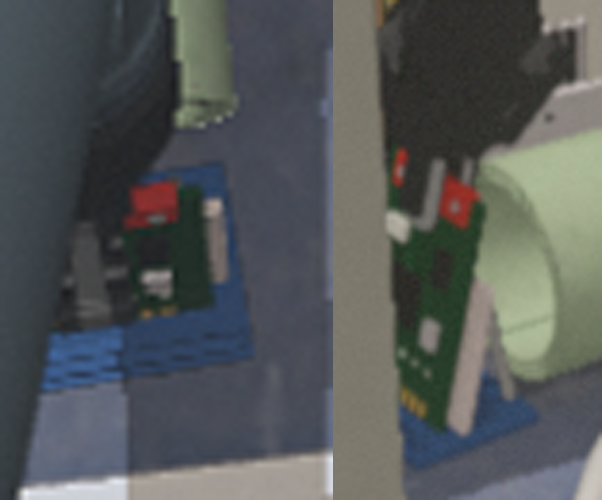

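The board sits behind the lip and against the backrest, pressing with about 3 N. The tube is close, so I'll open only a little and retract along the tool axis.

Request:
drive_tool --pt "0.7 0 0 0 0 0 0" --pt "0.6 0 0 0 0 0 0" --pt "0.5 0 0 0 0 0 0" --pt "0.5 0 0 0 0 0 0" --pt "0.5 0 0 0 0 0 0" --pt "0.5 0.001 0.0002 0.004 0 0 0" --pt "0.5 0.0019 0.0004 0.0078 0 0 0" --pt "0.5 0.0024 0.0004 0.0097 0 0 0" --pt "0.5 0.0024 0.0004 0.0097 0 0 0" --pt "0.5 0.0024 0.0004 0.0097 0 0 0" --pt "0.5 0.0024 0.0004 0.0097 0 0 0" --pt "0.5 0.0024 0.0004 0.0097 0 0 0" --pt "0.5 0 0 0.03 0 0 0" --pt "0.5 0 0 0.03 0 0 0" --pt "0.5 0 0 0.03 0 0 0" --pt "0.5 0 0.02 0.02 0 0 0" --pt "0.5 0 0.035 0 0 0 0" --pt "0.5 0 0.035 0 0 0 0" --pt "0.5 0 0.035 0 0 0 0" --pt "0.5 0 0.035 0 0 0 0"

```text
t: 11.75
ee_pos: [462.9, 161.1, 275.3]
tool_rot: [0.636, 0.762, -0.093, -0.078]
contact_force: [0.6, -0.7, 0.3]
gripper_width: 0.254
```

Request:
drive_tool --pt "0.5 0 0.035 0 0 0 0" --pt "0.5 0 0.035 0 0 0 0" --pt "0.5 0 0.035 0 0 0 0" --pt "0.5 0 0.035 0 0 0 0" --pt "0.5 0 0.02 0 0 0 0" --pt "0.5 0 0 0 0 0 0" --pt "0.5 0 0 0 0 0 0"

```text
t: 12.33
ee_pos: [462.1, 321.4, 274.2]
tool_rot: [0.634, 0.764, -0.094, -0.078]
contact_force: [0.8, -0.4, -0.0]
gripper_width: 0.248
```

Run:
```python
from h import *
np.set_printoptions(precision=1,suppress=True)
s=r.get_state();print(s["t"],s["ee_pos"],s["contact_force"])
b,d=viewer.read_camera("scene");a,d2=viewer.read_camera("top")
cv2.imwrite("pics/g5.png",np.hstack([a[150:350,160:480],b[170:370,230:400]]).repeat(1,0)[:,:,::-1])
g=np.hstack([cv2.resize(a[160:330,165:350],(480,441),interpolation=2),cv2.resize(b[190:330,235:335],(315,441),interpolation=2)])
cv2.imwrite("pics/g5.png",g[:,:,::-1])
W=cloud("top",d2)
H,S,V=[x.astype(int) for x in cv2.split(cv2.cvtColor(a[:,:,::-1].copy(),cv2.COLOR_BGR2HSV))]
m=np.zeros((480,640),bool);m[245:320,270:345]=1
red=m&((H<8)|(H>172))&(S>140)&(V>70);q=W[red]
print("red n",red.sum(),"med",np.nanmedian(q,0),"p5",np.nanpercentile(q,5,0),"p95",np.nanpercentile(q,95,0))
c,s_=np.cos(np.deg2rad(10.4)),np.sin(np.deg2rad(10.4))
L=lambda q:np.c_[(q[:,0]-428)*c+(q[:,1]+6.3)*s_,-(q[:,0]-428)*s_+(q[:,1]+6.3)*c,q[:,2]]
print("red local",np.nanpercentile(L(q),[3,50,97],axis=0))
gr=m&(abs(H-75)<25)&(S>70)&(V<120)&(W[...,2]>12);l=L(W[gr]);print("green local",np.nanpercentile(l,[3,50,97],axis=0))
i=abs(l[:,1])<45;l=l[i];f=np.polyfit(l[:,2],l[:,0],1);print("lean",np.rad2deg(np.arctan(f[0])),"face x at z=8",np.polyval(f,8))
```

```text
12.3333 [462.1 321.4 274.2] [ 0.8 -0.4 -0. ]
red n 225 med [455.1  -0.9 128.2] p5 [447.7 -29.3 119. ] p95 [463.8  28.8 132.1]
red local [[ 22.  -29.9 118. ]
 [ 27.7   1.  128.2]
 [ 33.6  31.2 132.4]]
green local [[ -4.6 -38.9  20.3]
 [ 14.5  10.6  83.1]
 [ 29.6  40.9 127.2]]
lean 17.124343289217396 face x at z=8 -8.699016030560305
```

View pics/g5.png

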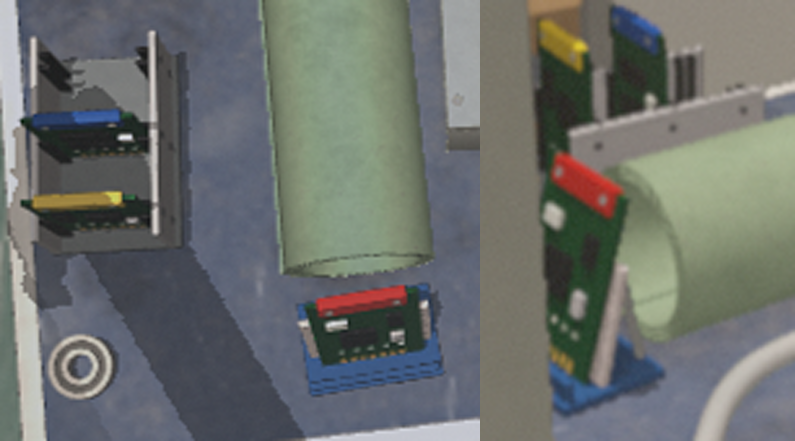

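The red board leans on the backrest, lower edge behind the lip, with its chips facing out. The bar is at local x 27.7 (expected about 28), y about +1. Blue and yellow are still in their slots.

```bash
python3 -c "
from rig import r; print(r.hand_in())"
```

```text
the job is handed in; nothing more can be done
None
```

The red board is on the blue stand, and the job was handed in at about 12.4 s of the 48 s allowed. I gripped the red bar from above with the jaws half open to clear the blue board. Then I lifted the board straight up out of the rack and tilted it to 14° to match the stand. I lowered it until it touched the ledge, pressed it back against the backrest with about 3 N, and let go.

**Position:** In the final pictures the board leans on the backrest with its lower edge behind the lip and its chips facing out. The bar's middle is about 1 mm off centre and within about 1 mm of where it should sit front to back.

**Other items:** The blue and yellow boards are still in their slots, and the gripper is clear of everything. The arm never went near the bearing, oil pump, blue tape or bottle. The bearing is in the final picture; I did not check the other three again at the end.

**Check that disagreed:** A lean fit to the board's front face gave 17° instead of 14°. I think the raised chips threw it off, because the bar position and both camera views fit a board lying flat on the backrest.

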